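# Dock the flat battery pack, release the charged one

### The arm

A 6-joint arm with a two-finger parallel gripper is mounted at the origin on a cart in front of the work surface, level with it; the furniture and walls round the work are solid. World frame = base frame: x ahead of the robot, y to its left, z up, the work surface at z = 0. Lengths are in mm, angles in rad, forces in N, time in s.
With the tool pointing down it reaches from about 300 to 825 mm from the base axis. Payload 5.4 kg.
Tool frame: the origin (TCP) lies on the mounting face of the last link; the fingertips stand 190 mm ahead of it and the grasp point (between the pads) lies env.grasp_offset ahead of it (env.grasp_offset is the distance from the TCP to the grasp point, in mm); z points along the fingers, y is the line along which they close (so a half turn about z gives the same grasp; the last joint's range is limited). The gripper opens to 92 mm and grips with 3 to 60 N. Pads are 20 mm wide; open, the fingers measure 128 mm over their backs; the gripper's body (75 mm by 189 mm) begins 69 mm behind the grasp point.
Start: joints at [-1.525, 0.158, 1.597, -0, 1.386, -0.21], TCP at [145.463, -556.281, 404.701] pointing down, gripper open.
Joint ranges: [-2.91, 2.91], [-0.94, 2.29], [0.18, 2.7], [-1.29, 4.43], [0.17, 2.64], [-3, 3]. Speed limits (rad/s): [2.57, 2.57, 3.14, 3.14, 3.14, 3.14].

### API

Orientations are given as a rotation vector (axis times angle).
In Python, from bench import sensors, optics, ticket, env gives the robot as it stands.
- The arm moves only by the tool arm_command, never from a script. Its argument "moves" is a list of rows, each an object of numbers: "tx", "ty", "tz": the shift along the tool's x, y, z in mm; "ax", "ay", "az": the turn, a rotation vector about the tool's x, y, z in degrees; "jaw": the opening, from -1 (shut) to 1 (fully open). A call has 1 to 5 rows; each row is the pose to reach, as a shift and turn from the pose commanded when the call began, along the tool's axes at that moment; what a row does not reach only later rows make up. A row lasts 1/10 s, in which the tool goes at most 50 mm and 8.59 degrees, less where a joint would pass 70% of its speed; a pose out of reach is approached as far as the arm can. A call with a gripper value outside its range is refused whole. The fingers move at their own pace and stop on an object; the grip force is fixed at half the most. Time passes only in rows, so rows that repeat a pose let the fingers close. It gives the time, the measured TCP pose, the force, the opening and the grip force at its end, in the units of the state.
- sensors.get_obs(): the state, without advancing time (a new reading comes with each control period).
- optics.read_camera(name): name is "scene" or "side" or "wrist"; returns a dict with "color" (480x640x3 uint8, blue, green, red), "fx", "fy", "cx", "cy" (pixels), "dist" ([k1, k2, p1, p2, k3] as OpenCV has them; the pictures are not rectified), "view" (4x4, takes a point from world to camera coordinates); the wrist camera has in their place "T_tool_cam" (4x4, takes a point from camera to tool coordinates, whose origin is the TCP and whose axes are the flange's). Camera axes: x right, y up, looking along -z (the intrinsics and any distortion apply to the point x, -y, -z); pixel columns grow to the right and rows downward; lengths in mm; the calibration is good to about 2 mm. A picture is of the moment at which its call begins: read the wrist's pose just before it. There is no depth.
- ticket.close_job(): hands the job in; it is judged then, once.
The state is a dict: "t": time; "q": joint angles; "qd": joint speeds; "effort": joint torques, N m; "ee_pos": TCP position; "tool_rot": TCP orientation; "force": force on the tool from outside, world axes, zero at the start; "moment": the same for the moment, N m; "opening": finger opening in mm; "grasp_force": force on a finger pad.
Only numpy, scipy, OpenCV 4.12 (cv2) and the standard library are available. Lean on these libraries where they do the work, as an engineer would, in place of code of your own. Each camera call takes 0.05 s, during which the arm holds its last target. There are 200 camera calls.

### The job

Two battery packs sit in the charging docks on the bench. Slide the flat pack (red lamps), which is only part way in, along its rails until it is fully home and its spring catch clicks and holds it. Also press the orange catch pad of the other dock so that the charged pack (green lamps) springs out along its rails, and leave it standing there in its dock.

Things in the scene. Friction and masses are not known exactly. Their poses are not given: they have to be found in the camera images.
- spent_pack: Flat battery pack, 44 mm wide (y), 70 long (x), 56 tall, yellow with black top and four red lamps, 0.25 to 0.5 kg. Origin: centre of the underside, x the way it slides in. Feet under the dock's rails keep it from being lifted. Starts in spent_dock, origin at x = -40 to -26 mm of the dock frame, y = 0. Grip it across the width, in the upper 25 mm, or push it from behind.
- charged_pack: Charged battery pack: same size, build and origin as the flat one, but four green lamps on top. Starts locked home in charged_dock, origin at about x = +6 mm, y = 0 of the dock frame.
- spent_dock: Fixed dock of the flat pack, 130 (x) by 78 mm (y). Origin: centre of the base's underside; x points the way a pack goes in, y left, z up. Deck z = 12, rails to z = 25, end wall to z = 44. Pack origin at x = -24 mm: meets a sprung ejector (4 to 7 N), which drives it back out if it is not caught; +6: catch clicks behind it, after a few N more; +10: end wall. Catch pad as on charged_dock.
- charged_dock: Fixed dock of the charged pack, same as spent_dock (sizes, origin, axes). Orange catch pad 28 x 28 mm beside its left rail, centre at x = 20, y = 62, top at z = 36 mm of the dock frame. It goes 8 mm straight down to a stop (3 N rising to 6 N); about 6 mm down it frees the pack, which the ejector drives out to x = -24 mm or somewhat further, still on the rails. The pad springs back.
Things that resemble listed ones, but are neither listed nor needed, are in the scene too. What is shaped like the spent_pack but pink is not meant.

How it is judged:
By the outcome, as a careful person would: the job done as asked, in the order asked, and still so for the second after the job is handed in, with the robot touching nothing.
It also fails if it takes over 35 s, if anything falls off the work surface, if the arm or the gripper's body presses on something with over 40 N, if the wrist force passes 120 N, or if a joint passes its speed limit or range.

## Working session

There is one attempt and no reset: what is moved stays moved. The work goes in short steps, Python scripts to look and compute and a tool call to move; the robot and the scene stay as the last step left them, time stands still between calls to the robot, and variables do not carry over. Pictures are saved under pics/ and viewed, at most 10 in all, crops included, and the job is handed in when it is done.

Besides the shell and the picture viewer there is one more tool, called after "Emit:" as a command line: name --argument value ..., lists and objects as JSON in quotes. arm_command: Moves the arm, as the interface text tells. Its arguments: {"type":"object","properties":{"moves":{"type":"array"}},"required":["moves"]}

```bash
mkdir -p pics; ls; cat > h.py <<'E'
import numpy as np,cv2
from scipy.spatial.transform import Rotation as R
from bench import sensors,optics,ticket,env
def ray(c,uv,V):
    K=np.array([[c['fx'],0,c['cx']],[0,c['fy'],c['cy']],[0,0,1.]])
    p=cv2.undistortPoints(np.array([[uv]],float),K,np.array(c['dist'],float))[0,0]
    d=V[:3,:3].T@np.array([p[0],-p[1],-1]); o=-V[:3,:3].T@V[:3,3]
    return o,d
def onz(c,uv,z,V):
    o,d=ray(c,uv,V); return o+d*(z-o[2])/d[2]
E
python3 - <<'E'
from h import *
o=sensors.get_obs();print(o,env.grasp_offset)
import pickle
D={}
for n in('scene','side'):
    c=optics.read_camera(n);cv2.imwrite(f'pics/{n}0.png',c['color']);D[n]=c
    print(n,np.round(c['view'],3).tolist(),c['fx'],c['dist'])
pickle.dump(D,open('d.pkl','wb'))
E
```

```text
pics
{'t': 0.0, 'q': array([-1.52509878e+00,  1.59050240e-01,  1.59820656e+00,  2.62933708e-05,
        1.38617029e+00, -2.10137001e-01]), 'qd': array([ 5.28560876e-04, -3.06759684e-04,  2.44283818e-04, -1.20715469e-03,
       -8.83279464e-04, -9.71717377e-05]), 'effort': array([-2.27115524e-03, -3.85575986e+01, -3.22113061e+01,  6.99793710e-02,
        3.78802791e-02, -1.51421073e-04]), 'ee_pos': array([ 145.4552598 , -556.02199706,  403.73077614]), 'tool_rot': array([-3.11411477e+00, -4.00528419e-01, -2.76946221e-04]), 'force': array([ 0.86596401,  0.32250793, -0.34795274]), 'moment': array([-0.05155911,  0.03202069,  0.01375138]), 'grasp_force': 0.0, 'opening': 91.83359160124921} 171.4
scene [[0.853, -0.522, -0.015, -591.422], [0.271, 0.418, 0.867, -60.117], [-0.446, -0.743, 0.498, -859.412], [0.0, 0.0, 0.0, 1.0]] 565.1195614175683 [0.04259959 0.         0.         0.         0.        ]
side [[-0.921, -0.389, 0.014, 359.429], [0.247, -0.557, 0.793, -319.476], [-0.301, 0.734, 0.609, -516.822], [0.0, 0.0, 0.0, 1.0]] 543.0149787651346 [-0.14508262  0.          0.          0.          0.        ]
```

View pics/scene0.png

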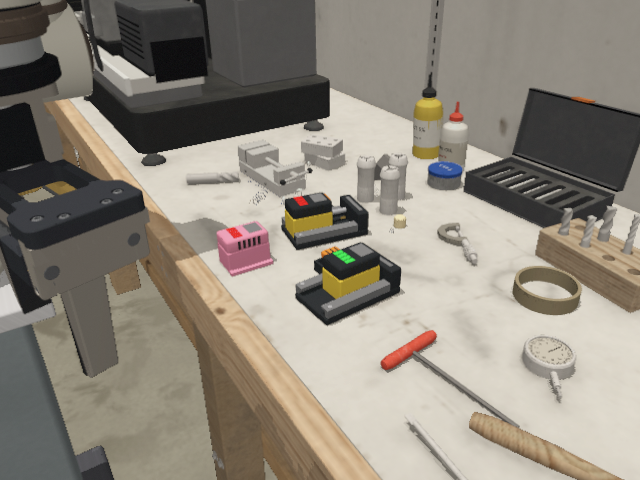

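View pics/side0.png

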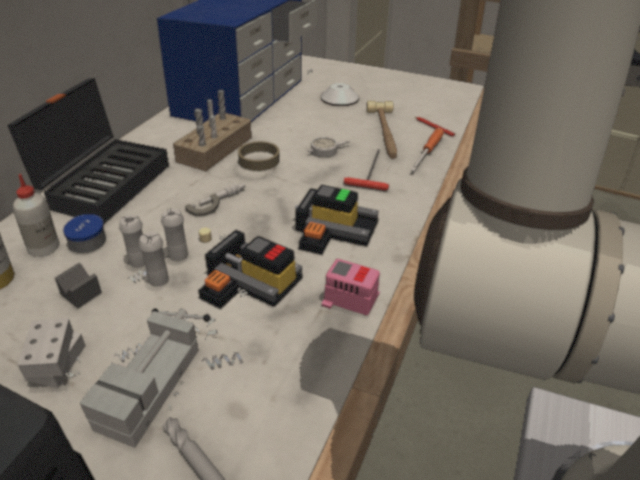

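Scene view: the charged pack (green lamps) is at about (350,262), the flat pack (red lamps) at (308,212) and the pink decoy at (244,246). Side view: the flat pack is at (268,262) with its pad at (217,285), the charged pack at (332,205) with its pad at (315,232). Both end walls face away from the robot's edge of the bench.

```bash
cat > m.py <<'E'
from h import *
import pickle
from scipy.optimize import least_squares
D=pickle.load(open('d.pkl','rb'))
def blobs(c,lo,hi,amin=15):
    h=cv2.cvtColor(c['color'],cv2.COLOR_BGR2HSV)
    m=cv2.inRange(h,lo,hi); n,l,s,ce=cv2.connectedComponentsWithStats(m)
    return [(ce[i],s[i],l==i) for i in range(1,n) if s[i,4]>=amin]
B={'red':((0,190,120),(6,255,255)),'green':((50,150,100),(75,255,255)),'orange':((7,190,130),(15,255,255)),'yellow':((20,170,90),(28,255,255))}
for n,c in D.items():
  for k,(lo,hi) in B.items():
    z={'red':68,'green':68,'orange':36,'yellow':45}[k]
    for ce,s,m in blobs(c,lo,hi):
      p=onz(c,ce,z,c['view'])
      if 100<p[0]<800 and abs(p[1])<700 and 200<ce[0]<420 and 180<ce[1]<310:
        r=cv2.minAreaRect(np.argwhere(m)[:,::-1].astype(np.float32))
        q=[np.round(onz(c,x,z,c['view'])[:2]).tolist() for x in cv2.boxPoints(r)]
        print(n,k,np.round(ce,1),s.tolist(),np.round(p),q)
E
python3 m.py
python3 - <<'E'
import cv2
a=cv2.imread('pics/side0.png')[175:315,190:390]
b=cv2.imread('pics/scene0.png')[180:330,270:420]
import numpy as np
a=cv2.resize(a,(800,560),interpolation=cv2.INTER_CUBIC);cv2.imwrite('pics/sidec.png',a)
E
```

```text
scene red [300.6 200.8] [294, 197, 14, 9, 74] [ 535. -200.   68.] [[531.0, -185.0], [547.0, -175.0], [539.0, -213.0], [524.0, -222.0]]
scene red [233.9 232.3] [228, 228, 13, 10, 60] [ 401. -237.   68.] [[395.0, -225.0], [407.0, -216.0], [406.0, -248.0], [396.0, -257.0]]
scene green [343.5 256.4] [333, 250, 22, 14, 152] [ 499. -380.   68.] [[489.0, -365.0], [505.0, -353.0], [508.0, -393.0], [493.0, -404.0]]
scene yellow [307.2 221.9] [285, 210, 48, 28, 649] [ 528. -231.   45.] [[475.0, -252.0], [519.0, -174.0], [581.0, -224.0], [532.0, -297.0]]
scene yellow [348.6 281.4] [322, 265, 58, 34, 960] [ 490. -406.   45.] [[477.0, -358.0], [548.0, -395.0], [507.0, -454.0], [442.0, -421.0]]
side red [274.3 252.1] [267, 246, 16, 13, 77] [ 537. -196.   68.] [[544.0, -186.0], [541.0, -216.0], [529.0, -208.0], [533.0, -178.0]]
side green [342.1 194.9] [337, 191, 11, 9, 70] [ 500. -377.   68.] [[505.0, -365.0], [508.0, -394.0], [495.0, -389.0], [492.0, -360.0]]
```

View pics/sidec.png

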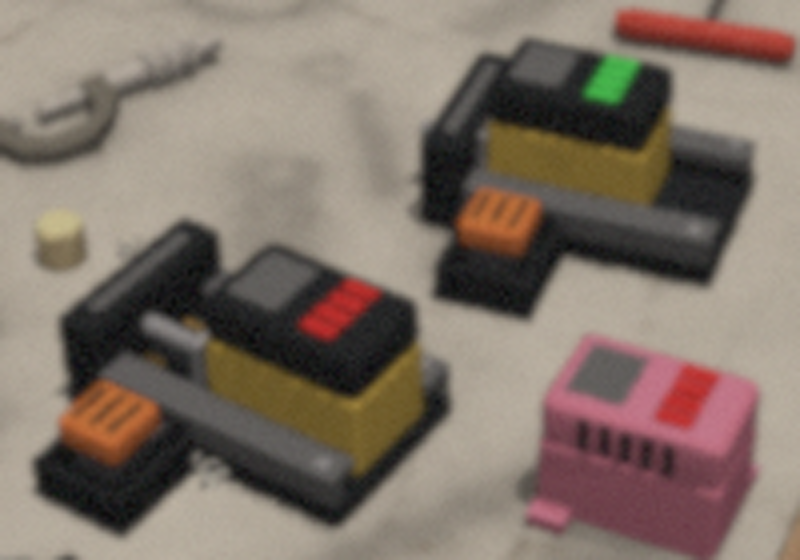

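Crop: both docks are clear, with pads on the left of each dock and lamps near the rear of each pack. The rail lines are good enough for rough headings, about -8° for the flat pack's dock and +5° for the other. I'll move above the docks and measure with the wrist camera.

Emit:
arm_command --moves '[{"tx": 43, "ty": -19, "az": 7}, {"tx": 86, "ty": -38, "az": 14}, {"tx": 129, "ty": -57, "az": 20}, {"tx": 172, "ty": -76, "az": 20}, {"tx": 215, "ty": -95, "az": 20}]'

```text
validation failed for argument at $.mo...
```

Emit:
arm_command --moves '[{"tx": 43, "ty": -19, "tz": 0, "ax": 0, "ay": 0, "az": 7, "jaw": 1}, {"tx": 86, "ty": -38, "tz": 0, "ax": 0, "ay": 0, "az": 14, "jaw": 1}, {"tx": 129, "ty": -57, "tz": 0, "ax": 0, "ay": 0, "az": 20, "jaw": 1}, {"tx": 172, "ty": -76, "tz": 0, "ax": 0, "ay": 0, "az": 20, "jaw": 1}, {"tx": 215, "ty": -95, "tz": 0, "ax": 0, "ay": 0, "az": 20, "jaw": 1}]'

```text
t: 0.6
ee_pos: [330.5, -408.4, 404.3]
tool_rot: [-3.138, 0.147, 0.0]
force: [0.4, -0.5, -0.4]
opening: 91.8
grasp_force: 0.0
```

Emit:
arm_command --moves '[{"tx": 32, "ty": -33, "tz": 0, "ax": 0, "ay": 0, "az": 0, "jaw": -1}, {"tx": 64, "ty": -66, "tz": 0, "ax": 0, "ay": 0, "az": 0, "jaw": -1}, {"tx": 96, "ty": -99, "tz": 0, "ax": 0, "ay": 0, "az": 0, "jaw": -1}, {"tx": 128, "ty": -132, "tz": 0, "ax": 0, "ay": 0, "az": 0, "jaw": -1}, {"tx": 128, "ty": -132, "tz": 0, "ax": 0, "ay": 0, "az": 0, "jaw": -1}]'

```text
t: 1.1
ee_pos: [471.9, -286.9, 404.2]
tool_rot: [-3.137, 0.137, -0.001]
force: [-0.7, 0.5, 0.0]
opening: 53.9
grasp_force: 0.0
```

```bash
cat >> h.py <<'E'
def wrist(name):
    o=sensors.get_obs(); c=optics.read_camera('wrist')
    T=np.eye(4);T[:3,:3]=R.from_rotvec(o['tool_rot']).as_matrix();T[:3,3]=o['ee_pos']
    V=np.linalg.inv(T@c['T_tool_cam']); cv2.imwrite(f'pics/{name}.png',c['color'])
    import pickle; pickle.dump((c,V),open(name+'.pkl','wb'))
    print(o['t'],np.round(o['ee_pos'],1),np.round(o['tool_rot'],3),o['opening'])
    return c,V
E
python3 -c "
from h import *
c,V=wrist('w1');print(np.round(c['T_tool_cam'],3),c['fx'],c['dist'])"
```

```text
1.1 [ 471.9 -286.9  404.2] [-3.137e+00  1.370e-01 -1.000e-03] 53.87058147769058
[[-0.0000e+00  9.6000e-01  2.8000e-01  7.9004e+01]
 [ 1.0000e+00  0.0000e+00  1.0000e-03  1.7000e-01]
 [ 0.0000e+00  2.8000e-01 -9.6000e-01  1.9919e+01]
 [ 0.0000e+00  0.0000e+00  0.0000e+00  1.0000e+00]] 416.4811408987943 [-0.08071053  0.          0.          0.          0.        ]
```

View pics/w1.png

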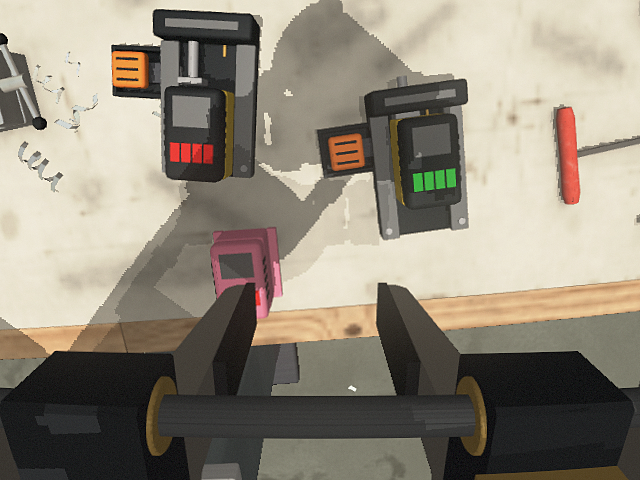

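Wrist view: flat pack's lamps at (192,153), its pad at (130,70) and its rail screw at (243,168). Charged pack's lamps are at (435,180), its pad at (347,152) and its rail screws at (389,232) and (459,220).

```bash
cat > mw.py <<'E'
from h import *
import pickle
def quad(c,V,lo,hi,box,z,amin=30):
    x0,y0,x1,y1=box
    h=cv2.cvtColor(c['color'],cv2.COLOR_BGR2HSV); m=cv2.inRange(h,lo,hi); k=np.zeros_like(m);k[y0:y1,x0:x1]=255
    pts=np.argwhere(m&k)[:,::-1].astype(float)
    w=np.array([onz(c,p,z,V)[:2] for p in pts])
    r=cv2.minAreaRect(w.astype(np.float32)); ctr=np.array(r[0]); a=(r[2]+45)%90-45
    return ctr,r[1],a
if __name__=='__main__':
  c,V=pickle.load(open('w1.pkl','rb'))
  P={}
  for n,lo,hi,b,z in [('Sred',(0,150,90),(6,255,255),(160,135,220,170),68),('Sor',(7,150,90),(18,255,255),(105,45,152,95),36),
    ('Cgr',(45,130,80),(80,255,255),(405,160,465,200),68),('Cor',(7,150,90),(18,255,255),(322,128,372,172),36)]:
    ctr,s,a=quad(c,V,lo,hi,b,z); P[n]=ctr; print(n,np.round(ctr,1),np.round(s,1),round(a,1))
  for n,p,z in [('S rail R top',(259,60),25),('S rail R bot',(253,177),25),('S wall L',(153,10),44),('S wall R',(261,15),44),('C rail R top',(467,108),25),('C rail R bot',(468,229),25),('C scrL',(389,232),25),('C scrR',(459,220),25),('C wallL',(365,90),44),('C wallR',(466,80),44)]:
    print(n,np.round(onz(c,p,z,V)[:2],1))
E
python3 mw.py
```

```text
Sred [ 535.6 -197.1] [32.3 14.8] -9.3
Sor [ 604.7 -147.5] [29.1 28.3] -9.8
Cgr [ 499.  -379.3] [14.3 32.5] 2.9
Cor [ 523.  -315.4] [27.9 27.7] 4.1
S rail R top [ 602.  -251.1]
S rail R bot [ 507.8 -234.6]
S wall L [ 644.2 -176.8]
S wall R [ 631.4 -258.5]
C rail R top [ 550.3 -419.8]
C rail R bot [ 445.1 -421.1]
C scrL [ 448.4 -349.6]
C scrR [ 454.2 -412.9]
C wallL [ 570. -333.]
C wallR [ 571.7 -412.5]
```

Emit:
arm_command --moves '[{"tx": 3, "ty": -48, "tz": 0, "ax": 0, "ay": 0, "az": 4.5, "jaw": -1}, {"tx": 7, "ty": -96, "tz": 0, "ax": 0, "ay": 0, "az": 4.5, "jaw": -1}, {"tx": 7, "ty": -101, "tz": 45, "ax": 0, "ay": 0, "az": 4.5, "jaw": -1}, {"tx": 7, "ty": -101, "tz": 90, "ax": 0, "ay": 0, "az": 4.5, "jaw": -1}, {"tx": 7, "ty": -101, "tz": 130, "ax": 0, "ay": 0, "az": 4.5, "jaw": -1}]'

```text
t: 1.65
ee_pos: [484.5, -191.0, 272.9]
tool_rot: [3.13, -0.27, -0.001]
force: [0.7, 0.5, -0.8]
opening: 9.8
grasp_force: 0.0
```

Emit:
arm_command --moves '[{"tx": 0, "ty": 0, "tz": 0, "ax": 0, "ay": 0, "az": 0, "jaw": -1}, {"tx": 0, "ty": 0, "tz": 0, "ax": 0, "ay": 0, "az": 0, "jaw": -1}, {"tx": 0, "ty": 0, "tz": 0, "ax": 0, "ay": 0, "az": 0, "jaw": -1}]'

```text
t: 1.95
ee_pos: [486.3, -191.9, 277.4]
tool_rot: [3.128, -0.271, 0.006]
force: [0.2, 0.1, 0.5]
opening: 0.5
grasp_force: 0.0
```

```bash
python3 -c "
from h import *
wrist('w2')"
```

```text
1.95 [ 486.3 -191.9  277.4] [ 3.128 -0.271  0.006] 0.452895750152863
```

View pics/w2.png

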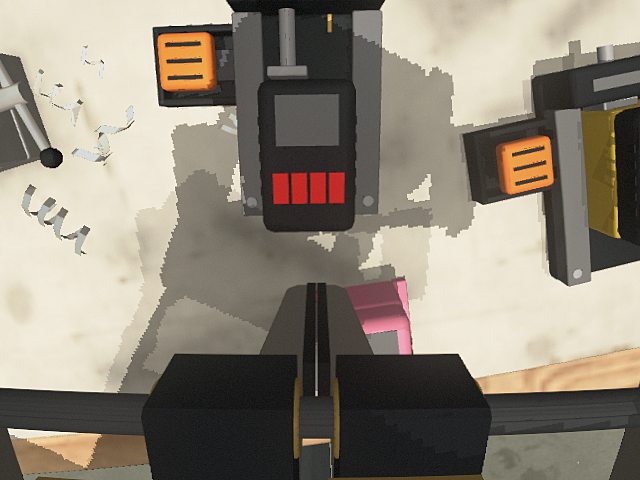

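Aligned with the flat pack: lamps centred at (309,188), fingertips at (317,285), shut. Pink pack is to the right, at (385,310).

```bash
python3 - <<'E'
from mw import *
c,V=pickle.load(open('w2.pkl','rb'))
for n,lo,hi,b,z in [('Sred',(0,150,90),(6,255,255),(255,160,360,215),68),('Sor',(7,150,90),(18,255,255),(155,20,222,100),36)]:
    ctr,s,a=quad(c,V,lo,hi,b,z); print(n,np.round(ctr,1),np.round(s,1),round(a,1))
print(np.round([onz(c,p,z,V)[:2] for p,z in [((308,231),64),((352,284),35),((400,280),35),((251,202),25),((369,201),25)]],1))
E
```

```text
Sred [ 535.7 -197.4] [33.1 14.3] -9.9
Sor [ 604.8 -147. ] [29.1 28.2] -9.2
[[ 514.5 -193.4]
 [ 471.7 -210.9]
 [ 469.3 -238.5]
 [ 526.9 -162. ]
 [ 515.9 -228.1]]
```

Emit:
arm_command --moves '[{"tx": 10, "ty": -2.5, "tz": 0, "ax": 0, "ay": 0, "az": 0, "jaw": -1}, {"tx": 10, "ty": -2.5, "tz": 25, "ax": 0, "ay": 0, "az": 0, "jaw": -1}, {"tx": 10, "ty": -2.5, "tz": 48, "ax": 0, "ay": 0, "az": 0, "jaw": -1}, {"tx": 10, "ty": -2.5, "tz": 48, "ax": 0, "ay": 0, "az": 0, "jaw": -1}, {"tx": 10, "ty": -2.5, "tz": 48, "ax": 0, "ay": 0, "az": 0, "jaw": -1}]'

```text
t: 2.5
ee_pos: [496.5, -190.0, 227.6]
tool_rot: [3.13, -0.269, 0.001]
force: [0.3, -0.1, 0.5]
opening: 0.3
grasp_force: 0.0
```

Emit:
arm_command --moves '[{"tx": 6, "ty": 0, "tz": 0, "ax": 0, "ay": 0, "az": 0, "jaw": -1}, {"tx": 12, "ty": 0, "tz": 0, "ax": 0, "ay": 0, "az": 0, "jaw": -1}, {"tx": 18, "ty": 0, "tz": 0, "ax": 0, "ay": 0, "az": 0, "jaw": -1}, {"tx": 24, "ty": 0, "tz": 0, "ax": 0, "ay": 0, "az": 0, "jaw": -1}, {"tx": 24, "ty": 0, "tz": 0, "ax": 0, "ay": 0, "az": 0, "jaw": -1}]'

```text
t: 3.0
ee_pos: [519.8, -194.2, 227.5]
tool_rot: [3.13, -0.269, -0.003]
force: [-5.2, -0.1, 3.8]
opening: 0.4
grasp_force: 2.6
```

Emit:
arm_command --moves '[{"tx": 4, "ty": 0, "tz": 0, "ax": 0, "ay": 0, "az": 0, "jaw": -1}, {"tx": 8, "ty": 0, "tz": 0, "ax": 0, "ay": 0, "az": 0, "jaw": -1}, {"tx": 12, "ty": 0, "tz": 0, "ax": 0, "ay": 0, "az": 0, "jaw": -1}, {"tx": 12, "ty": 0, "tz": 0, "ax": 0, "ay": 0, "az": 0, "jaw": -1}]'

```text
t: 3.4
ee_pos: [531.5, -196.1, 227.3]
tool_rot: [3.13, -0.269, -0.003]
force: [-5.2, 0.1, 2.8]
opening: 0.5
grasp_force: 2.5
```

Emit:
arm_command --moves '[{"tx": 2, "ty": 0, "tz": 0, "ax": 0, "ay": 0, "az": 0, "jaw": -1}, {"tx": 4, "ty": 0, "tz": 0, "ax": 0, "ay": 0, "az": 0, "jaw": -1}, {"tx": 4, "ty": 0, "tz": 0, "ax": 0, "ay": 0, "az": 0, "jaw": -1}]'

```text
t: 3.7
ee_pos: [535.2, -196.7, 227.3]
tool_rot: [-3.13, 0.269, 0.004]
force: [-6.2, 0.8, 4.6]
opening: 0.4
grasp_force: 3.2
```

Emit:
arm_command --moves '[{"tx": 1.5, "ty": 0, "tz": 0, "ax": 0, "ay": 0, "az": 0, "jaw": -1}, {"tx": 3, "ty": 0, "tz": 0, "ax": 0, "ay": 0, "az": 0, "jaw": -1}, {"tx": 3, "ty": 0, "tz": 0, "ax": 0, "ay": 0, "az": 0, "jaw": -1}]'

```text
t: 4.0
ee_pos: [538.0, -197.1, 227.2]
tool_rot: [-3.13, 0.269, 0.005]
force: [-6.8, 1.2, 4.0]
opening: 0.1
grasp_force: 3.4
```

Emit:
arm_command --moves '[{"tx": 1, "ty": 0, "tz": 0, "ax": 0, "ay": 0, "az": 0, "jaw": -1}, {"tx": 2, "ty": 0, "tz": 0, "ax": 0, "ay": 0, "az": 0, "jaw": -1}, {"tx": 2, "ty": 0, "tz": 0, "ax": 0, "ay": 0, "az": 0, "jaw": -1}]'

```text
t: 4.3
ee_pos: [539.7, -197.5, 227.2]
tool_rot: [-3.13, 0.269, 0.007]
force: [-8.0, 2.2, 5.2]
opening: 0.3
grasp_force: 4.2
```

```bash
python3 - <<'E'
from mw import *
c,V=wrist('w3')
for n,lo,hi,b,z in [('Sred',(0,150,90),(6,255,255),(230,100,380,300),68),('Sor',(7,150,90),(18,255,255),(60,0,222,200),36)]:
    ctr,s,a=quad(c,V,lo,hi,b,z); print(n,np.round(ctr,1),np.round(s,1),round(a,1))
E
```

```text
4.3 [ 539.7 -197.5  227.2] [-3.13   0.269  0.007] 0.3001024153300683
Sred [ 570.4 -203.3] [33.  14.4] -9.0
Sor [ 607.6 -147.7] [29.2 24.3] -9.5
```

Emit:
arm_command --moves '[{"tx": -2, "ty": 0, "tz": 0, "ax": 0, "ay": 0, "az": 0, "jaw": -1}, {"tx": -4, "ty": 0, "tz": 0, "ax": 0, "ay": 0, "az": 0, "jaw": -1}, {"tx": -6, "ty": 0, "tz": 0, "ax": 0, "ay": 0, "az": 0, "jaw": -1}, {"tx": -6, "ty": 0, "tz": 0, "ax": 0, "ay": 0, "az": 0, "jaw": -1}]'

```text
t: 4.75
ee_pos: [534.6, -196.6, 227.2]
tool_rot: [3.13, -0.27, 0.002]
force: [-0.2, 0.4, -0.3]
opening: 0.3
grasp_force: 0.0
```

```bash
python3 - <<'E'
from mw import *
c,V=wrist('w4')
for n,lo,hi,b,z in [('Sred',(0,150,90),(6,255,255),(230,100,380,300),68)]:
    ctr,s,a=quad(c,V,lo,hi,b,z); print(n,np.round(ctr,1),np.round(s,1),round(a,1))
E
```

```text
4.75 [ 534.6 -196.6  227.2] [ 3.13e+00 -2.70e-01  2.00e-03] 0.29847761737699646
Sred [ 568.6 -202.6] [33. 14.] -9.9
```

Emit:
arm_command --moves '[{"tx": -12, "ty": 0, "tz": 0, "ax": 0, "ay": 0, "az": 0, "jaw": -1}, {"tx": -12, "ty": 0, "tz": -45, "ax": 0, "ay": 0, "az": 0, "jaw": -1}, {"tx": -5, "ty": 30, "tz": -75, "ax": 0, "ay": 0, "az": -5, "jaw": -1}, {"tx": 2, "ty": 75, "tz": -75, "ax": 0, "ay": 0, "az": -13, "jaw": -1}, {"tx": 8.5, "ty": 118, "tz": -75, "ax": 0, "ay": 0, "az": -13, "jaw": -1}]'

```text
t: 5.3
ee_pos: [523.1, -315.7, 303.9]
tool_rot: [3.137, 0.093, 0.005]
force: [0.9, 0.6, -0.3]
opening: 0.8
grasp_force: 0.0
```

Emit:
arm_command --moves '[{"tx": 0, "ty": 0, "tz": 0, "ax": 0, "ay": 0, "az": 0, "jaw": -1}, {"tx": 0, "ty": 0, "tz": 0, "ax": 0, "ay": 0, "az": 0, "jaw": -1}, {"tx": 0, "ty": 0, "tz": 0, "ax": 0, "ay": 0, "az": 0, "jaw": -1}]'

```text
t: 5.6
ee_pos: [522.5, -313.3, 301.3]
tool_rot: [-3.139, -0.087, 0.001]
force: [0.4, -0.6, 0.5]
opening: 0.0
grasp_force: 0.0
```

```bash
python3 - <<'E'
from mw import *
wrist('w5')
E
```

```text
5.6 [ 522.5 -313.3  301.3] [-3.139e+00 -8.700e-02  1.000e-03] 0.006609168631839372
```

View pics/w5.png

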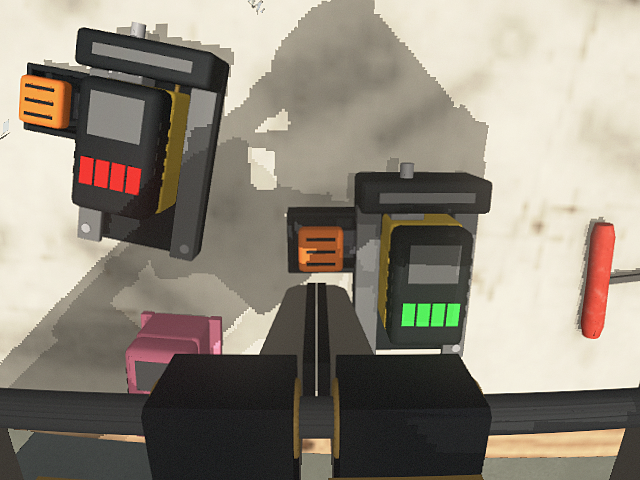

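The flat pack is seated, with lamps at (110,175). The charged dock's pad is at (320,249), just ahead of the fingers as seen from here; its green lamps are at (430,315).

```bash
python3 - <<'E'
from mw import *
c,V=pickle.load(open('w5.pkl','rb'))
for n,lo,hi,b,z in [('Cor',(7,150,90),(18,255,255),(290,215,350,280),36),('Cg',(45,130,80),(80,255,255),(390,290,470,340),68)]:
    ctr,s,a=quad(c,V,lo,hi,b,z); print(n,np.round(ctr,1),np.round(s,1),round(a,1))
E
```

```text
Cor [ 524.5 -315.5] [29.1 27.5] 3.2
Cg [ 498.9 -379.4] [14.5 32.9] 2.7
```

Emit:
arm_command --moves '[{"tx": 1, "ty": 1.5, "tz": 35, "ax": 0, "ay": 0, "az": 0, "jaw": -1}, {"tx": 1, "ty": 1.5, "tz": 65, "ax": 0, "ay": 0, "az": 0, "jaw": -1}, {"tx": 1, "ty": 1.5, "tz": 65, "ax": 0, "ay": 0, "az": 0, "jaw": -1}, {"tx": 1, "ty": 1.5, "tz": 65, "ax": 0, "ay": 0, "az": 0, "jaw": -1}]'

```text
t: 6.05
ee_pos: [523.7, -314.7, 236.9]
tool_rot: [-3.14, -0.088, 0.001]
force: [0.3, 0.1, 0.6]
opening: 0.1
grasp_force: 0.0
```

Emit:
arm_command --moves '[{"tx": 0, "ty": 0, "tz": 5, "ax": 0, "ay": 0, "az": 0, "jaw": -1}, {"tx": 0, "ty": 0, "tz": 10, "ax": 0, "ay": 0, "az": 0, "jaw": -1}, {"tx": 0, "ty": 0, "tz": 13, "ax": 0, "ay": 0, "az": 0, "jaw": -1}, {"tx": 0, "ty": 0, "tz": 13, "ax": 0, "ay": 0, "az": 0, "jaw": -1}]'

```text
t: 6.45
ee_pos: [523.9, -315.9, 224.4]
tool_rot: [3.139, 0.086, 0.002]
force: [0.6, 0.6, 1.9]
opening: 0.4
grasp_force: 1.2
```

Touching the pad (about 2 N). Press on gently.

Emit:
arm_command --moves '[{"tx": 0, "ty": 0, "tz": 2, "ax": 0, "ay": 0, "az": 0, "jaw": -1}, {"tx": 0, "ty": 0, "tz": 4, "ax": 0, "ay": 0, "az": 0, "jaw": -1}, {"tx": 0, "ty": 0, "tz": 5.5, "ax": 0, "ay": 0, "az": 0, "jaw": -1}, {"tx": 0, "ty": 0, "tz": 5.5, "ax": 0, "ay": 0, "az": 0, "jaw": -1}]'

```text
t: 6.85
ee_pos: [524.0, -315.9, 218.9]
tool_rot: [3.139, 0.086, 0.002]
force: [0.6, 1.2, 6.2]
opening: 0.4
grasp_force: 2.8
```

```bash
cat > g.py <<'E'
from mw import *
import sys
c,V=wrist(sys.argv[1])
ctr,s,a=quad(c,V,(45,130,80),(80,255,255),(330,100,560,480),68); print(np.round(ctr,1),np.round(s,1),round(a,1))
E
python3 g.py w6
```

```text
6.85 [ 524.  -315.9  218.9] [3.139e+00 8.600e-02 2.000e-03] 0.4123554567859017
[ 470.5 -393.1] [10.  12.1] 3.1
```

Emit:
arm_command --moves '[{"tx": 0, "ty": 0, "tz": 1, "ax": 0, "ay": 0, "az": 0, "jaw": -1}, {"tx": 0, "ty": 0, "tz": 1, "ax": 0, "ay": 0, "az": 0, "jaw": -1}, {"tx": 0, "ty": 0, "tz": 1, "ax": 0, "ay": 0, "az": 0, "jaw": -1}, {"tx": 0, "ty": 0, "tz": 1, "ax": 0, "ay": 0, "az": 0, "jaw": -1}]'

```text
t: 7.3
ee_pos: [524.0, -315.9, 218.3]
tool_rot: [3.139, 0.086, 0.002]
force: [0.8, 0.8, 7.7]
opening: 0.4
grasp_force: 3.8
```

Emit:
arm_command --moves '[{"tx": 0, "ty": 0, "tz": -30, "ax": 0, "ay": 0, "az": 0, "jaw": -1}, {"tx": 0, "ty": 0, "tz": -75, "ax": 0, "ay": 0, "az": 0, "jaw": -1}, {"tx": 0, "ty": 0, "tz": -120, "ax": 0, "ay": 0, "az": 0, "jaw": -1}, {"tx": -40, "ty": 0, "tz": -150, "ax": 0, "ay": 0, "az": 0, "jaw": -1}, {"tx": -80, "ty": 0, "tz": -180, "ax": 0, "ay": 0, "az": 0, "jaw": -1}]'

```text
t: 7.8
ee_pos: [442.9, -319.8, 398.2]
tool_rot: [3.14, 0.089, -0.0]
force: [0.0, -1.0, 0.7]
opening: 0.4
grasp_force: 0.0
```

Emit:
arm_command --moves '[{"tx": 0, "ty": 0, "tz": 0, "ax": 0, "ay": 0, "az": 0, "jaw": -1}, {"tx": 0, "ty": 0, "tz": 0, "ax": 0, "ay": 0, "az": 0, "jaw": -1}, {"tx": 0, "ty": 0, "tz": 0, "ax": 0, "ay": 0, "az": 0, "jaw": -1}, {"tx": 0, "ty": 0, "tz": 0, "ax": 0, "ay": 0, "az": 0, "jaw": -1}]'

```text
t: 8.2
ee_pos: [444.1, -319.7, 395.2]
tool_rot: [-3.138, -0.088, 0.003]
force: [0.4, -0.2, -0.4]
opening: 0.3
grasp_force: 0.0
```

```bash
python3 - <<'E'
from mw import *
c,V=wrist('w7')
for lo,hi,b in [((45,130,80),(80,255,255),(0,0,640,480)),((0,150,90),(6,255,255),(0,100,300,230))]:
    ctr,s,a=quad(c,V,lo,hi,b,68); print(np.round(ctr,1),np.round(s,1),round(a,1))
E
```

```text
8.2 [ 444.1 -319.7  395.2] [-3.138e+00 -8.800e-02  3.000e-03] 0.256707751541162
[ 467.4 -382.5] [14.1 32.7] 5.0Traceback (most recent call last):
  File "<stdin>", line 4, in <module>
  File "mw.py", line 8, in quad
    r=cv2.minAreaRect(w.astype(np.float32)); ctr=np.array(r[0]); a=(r[2]+45)%90-45
cv2.error: OpenCV(4.12.0) /io/opencv/modules/imgproc/src/convhull.cpp:143: error: (-215:Assertion failed) total >= 0 && (depth == CV_32F || depth == CV_32S) in function 'convexHull'
```

View pics/w7.png

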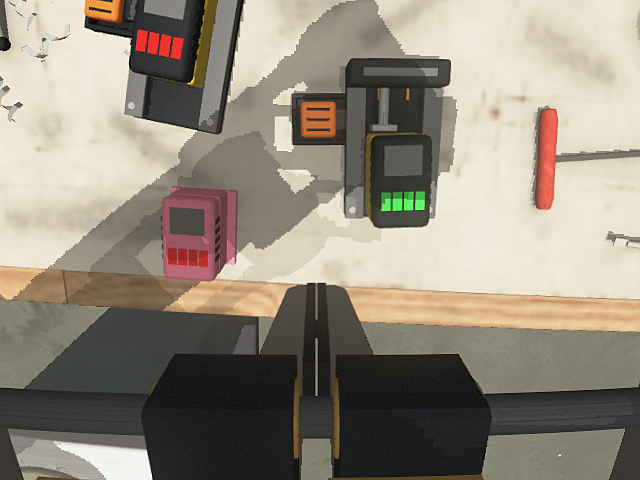

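The charged pack has come out 31.5 mm (to about x = -25) and still stands on its rails, with lamps at (403,201). The flat pack remains home, with lamps at (160,43).

```bash
python3 - <<'E'
from mw import *
c,V=pickle.load(open('w7.pkl','rb'))
print(quad(c,V,(0,150,90),(6,255,255),(120,20,200,70),68))
print(ticket.close_job())
E
```

```text
(array([ 568.6930542 , -202.26438904]), (33.18229675292969, 14.649733543395996), -9.874000549316406)
the job is handed in; nothing more can be done
None
```

The flat pack is home and held by its catch, the charged pack has sprung out to about x = -25 mm and is still on its rails, and the job was handed in at about 8 s with the arm clear.

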